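# Swap the open cupboard in the breakfast nook

## Robot

A 6-joint arm with a two-finger parallel gripper is mounted at the origin on the work surface. World frame = base frame: x ahead of the robot, y to its left, z up, the work surface at z = 0. Lengths are in mm, angles in rad, forces in N, time in s.
With the tool pointing down it reaches from about 275 to 750 mm from the base axis. Payload 10.2 kg.
Tool frame: the origin (TCP) lies at the very end of the fingers, on their centre line; the grasp point (between the pads) lies 19 mm behind it (ctrl.pinch_z is the distance from the TCP to the grasp point, in mm); y points along the fingers, z is the direction in which the jaws open and shut, and the axes are right-handed (so a half turn about y gives the same grasp; the last joint's range is limited). The gripper opens to 85 mm and grips with 20 to 120 N. Pads are 22 mm wide; open, the fingers measure 114 mm over their backs; the gripper's body (76 mm by 85 mm) begins 54 mm behind the grasp point. The pads swing forward as they close: fully open they stand 13 mm farther back than shut.
Start: joints at [0.93, 0.313, 1.498, -0, 1.331, -0.223], TCP at [213.032, 479.842, 205.694] pointing down, gripper open.
Joint ranges: [-2.94, 2.94], [-0.97, 2.17], [0.19, 2.56], [-1.23, 4.37], [0.02, 3.11], [-2.88, 2.88]. Speed limits (rad/s): [2.39, 2.39, 3.01, 3.14, 3.14, 3.14].

## Interface

Orientations are given as a unit quaternion [w, x, y, z].
In Python, from rig import sense, eyes, ctrl gives the robot as it stands. The module is installed in compiled form; this text tells all that it offers.
- The arm moves only by the shell command python3 -m handwheel 'ROWS' [FORCE]. ROWS is JSON, a list of rows, each an object of numbers: "grip": the finger opening in mm, from 0 to 85.4; "tx", "ty", "tz": the shift along the tool's x, y, z in mm; "wx", "wy", "wz": the turn, a rotation vector about the tool's x, y, z in rad. In form: [{"grip": .., "tx": .., "ty": .., "tz": .., "wx": .., "wy": .., "wz": ..}, ...]. A call has 1 to 10 rows; each row shifts and turns the commanded pose from where the row before left it, along the tool's axes as they then stand; what a row does not reach is not made up. A row lasts 1/12 s, in which the tool goes at most 41.7 mm and 7.16 degrees, less where a joint would pass 70% of its speed; a pose out of reach is approached as far as the arm can. A call is refused whole if a number of a shift passes 41.7 or a number of a turn 0.125, either way. A call with a gripper value outside its range is refused whole. The fingers move at their own pace and stop on an object; FORCE is the grip in N (left out, the last holds). Time passes only in rows, so rows that do not move let the fingers close. It gives the time, the measured TCP pose, the force and the opening at its end, in the units of the state.
- sense(): the state, without advancing time (a new reading comes with each control period).
- eyes.capture(name): name is "scene" or "top" or "wrist"; returns a dict with "pixels" (480x640x3 uint8, red, green, blue), "mtx" (3x3 intrinsics, pixels), "R" (3x3) and "t" (3): a world point X has camera coordinates R X + t. Camera axes: x right, y down, z forward; pixel columns grow to the right and rows downward; lengths in mm; the calibration is good to about 2 mm. The wrist camera is an equidistant fisheye: a pixel r from the principal point sees the ray r / f radians off the axis. A picture is of the moment at which its call begins. There is no depth.
- ctrl.finish_job(): hands the job in, once; it reports no verdict.
The state is a dict: "time_s": time; "joints": joint angles; "dq": joint speeds; "tau": joint torques, N m; "eef_pos": TCP position; "ee_rot": TCP orientation; "force": force on the tool from outside, world axes, zero at the start; "wrist_torque": the same for the moment, N m; "grip_width": opening from 0.0 (shut) to 1.0 (fully open).
Only numpy, scipy, OpenCV 4.12 (cv2) and the standard library are available. Lean on these libraries where they do the work, as an engineer would, in place of code of your own. Each camera call takes 0.05 s, during which the arm holds its last target.

## Task

Three little cupboards stand side by side on the white shelf. I have finished with the bowls and want the cereal: push the open coral door shut until its roller catch snaps it fully home, and pull the green door open past its catch, to about 45 degrees or wider. Leave the blue door shut.

Things in the scene. Friction and masses are not known exactly. Their poses are not given: they have to be found in the camera images.
- coral_door (a joint): Angle of the coral door: 0 shut, grows as it swings to the robot (clockwise from above), 1.75 max; it stays where left. The sprung roller resists from 0.12 to 0.04 rad (up to 4 N at the handle, both ways), below 0.04 it snaps the door to 0. Starts at 0.5 to 1.0. Coral, green and blue cupboards stand fixed in a row in any order, 180 mm high, doors to the robot, hinges on its left.
- coral_handle (a point): Coral door's handle: upright steel bar 10 mm thick, 78 tall; the point is on its axis, 145 mm over the shelf, 28 below the bar's top. The point moves with the door; its x points level into the door, y level along the door to the hinge, z up. Hinge axis 50 mm along +x and 145 along +y; outer face 35 mm along +x. Door 170 wide, 15 thick, top edge 29 mm above the point.
- green_door (a joint): Angle of the green door: 0 shut, grows as it swings to the robot (clockwise from above), 1.75 max; it stays where left. The sprung roller resists from 0.12 to 0.04 rad (up to 4 N at the handle, both ways), below 0.04 it snaps the door to 0. Starts shut. Cupboard 200 mm deep, 170 wide, plywood with a green top and door.
- green_handle (a point): Green door's handle: the same bar and door as on the coral one; the point is on the bar's axis, 145 mm over the shelf, 28 below the bar's top. The point moves with the door; its x points level into the door, y level along the door to the hinge, z up. Hinge axis 50 mm along +x and 145 along +y; outer face 35 mm along +x.
- blue_door (a joint): Angle of the blue door: 0 shut, grows as it swings to the robot (clockwise from above), 1.75 max; it stays where left. The sprung roller resists from 0.12 to 0.04 rad (up to 4 N at the handle, both ways), below 0.04 it snaps the door to 0. The third cupboard, like the others with a blue top and door: a bystander, starts shut and stays shut.

How it is judged:
By the outcome, as a careful person would: the job done as asked, in the order asked, and still so for the second after the job is handed in, with the robot touching nothing.
It also fails if it takes over 54 s, if anything falls off the work surface, if the arm or the gripper's body presses on something with over 40 N, if the wrist force passes 120 N, or if a joint passes its speed limit or range.

## Working session

There is one attempt and no reset: what is moved stays moved. The work goes in short steps, Python scripts to look and compute and a shell command to move; the robot and the scene stay as the last step left them, time stands still between calls to the robot, and variables do not carry over. Pictures are saved under pics/ and viewed, and the job is handed in when it is done.

```bash
mkdir -p pics
python3 - <<'E'
from rig import sense,eyes,ctrl
import cv2
s=sense();print(s, ctrl.pinch_z)
for n in("scene","top","wrist"):
    c=eyes.capture(n);cv2.imwrite(f"pics/{n}0.png",c["pixels"][:,:,::-1]);print(n,c["mtx"].tolist(),c["R"].tolist(),c["t"].tolist())
E
```

```text
{'time_s': 0.0, 'joints': array([ 9.29577214e-01,  3.13429867e-01,  1.49845842e+00, -1.61629605e-05,
        1.33103891e+00, -2.23421203e-01]), 'dq': array([-0.00033956,  0.0002111 , -0.00074068,  0.00103127,  0.00034125,
        0.00061444]), 'tau': array([ 9.87504536e-04, -4.12264967e+01, -2.59743404e+01, -1.25649899e-04,
        4.10784371e-03,  2.81094538e-05]), 'eef_pos': array([212.85360779, 479.57622009, 205.1373823 ]), 'ee_rot': array([-0.69130355,  0.69216505, -0.14683315,  0.14644785]), 'force': array([-0.96282535, -0.25051324,  0.45572652]), 'wrist_torque': array([-0.02367992, -0.02733268, -0.03973248]), 'grip_width': 1.0002165565866292} 18.700000000000003
scene [[555.0901417882203, 0.0, 315.2061750938325], [0.0, 555.0901417882203, 242.9281151721544], [0.0, 0.0, 1.0]] [[-0.6932848829095375, 0.720652583154687, 0.00399067933890098], [0.5772563564260798, 0.558632340200805, -0.5955711606915317], [-0.43142921794286887, -0.41059683738948727, -0.8032926409665134]] [417.187992740885, -263.5383005693622, 1377.2908909424566]
top [[570.0606883711001, 0.0, 325.55689143424735], [0.0, 570.0606883711001, 239.95990052020161], [0.0, 0.0, 1.0]] [[-0.02539307497969323, -0.9994649950172122, -0.02061347807430227], [-0.9838541096590581, 0.028640102151026036, -0.176665886508293], [0.17716174149645847, 0.015794565015310118, -0.9840550030694012]] [29.826067949918645, 595.2551398944001, 1124.7801527473216]
wrist [[371.64829954431775, 0.0, 321.43409604885454], [0.0, 371.64829954431775, 236.865871612825], [0.0, 0.0, 1.0]] [[0.40524194873094543, 0.9142080624048959, -0.0016067428648628302], [0.8685278178207237, -0.3844434131470629, 0.3128301324351777], [0.2853741275244131, -0.1281673933640093, -0.949807731395127]] [-526.0475896815742, -40.784820837658316, 379.7163100715196]
```

View pics/scene0.png

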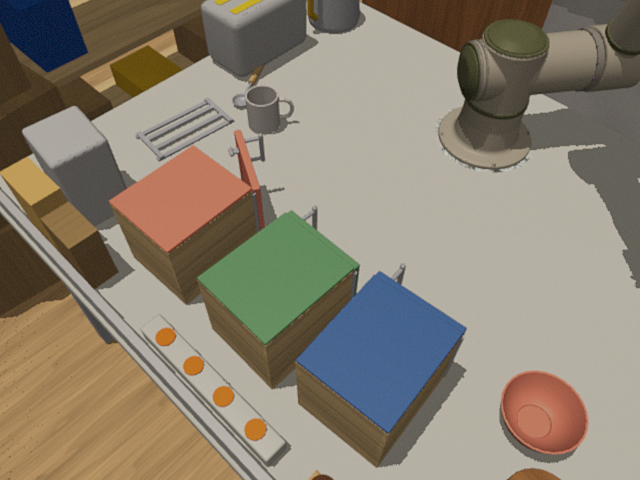

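View pics/top0.png

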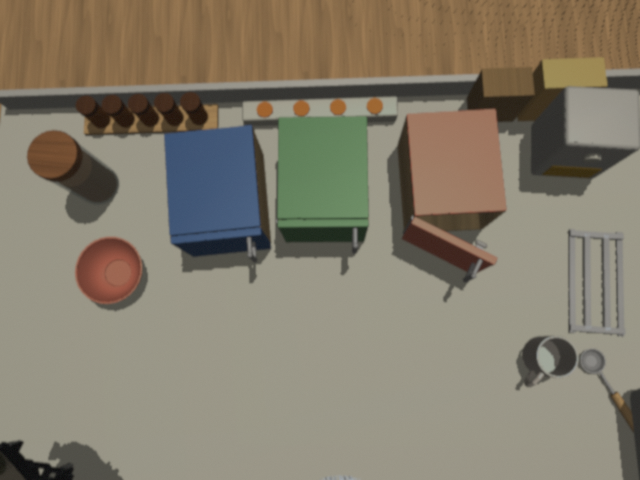

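View pics/wrist0.png

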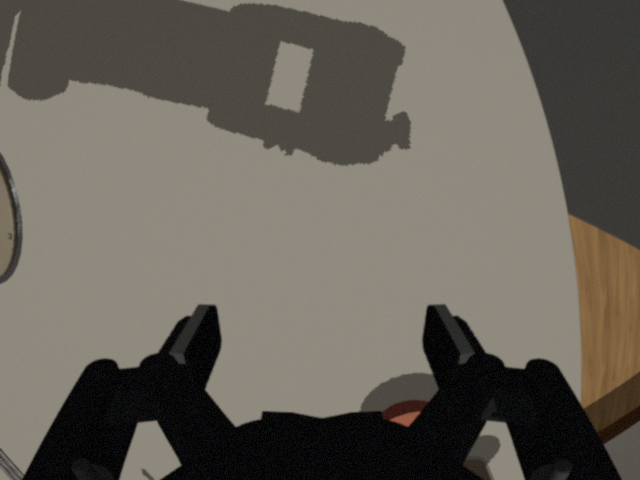

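Run:
```python
import cv2
a=cv2.imread("pics/top0.png")
b=cv2.resize(a[90:310,380:520],None,fx=4,fy=4,interpolation=cv2.INTER_CUBIC)[:,:]
b=cv2.resize(a[195:305,395:515],None,fx=6,fy=5.4,interpolation=cv2.INTER_CUBIC)
cv2.imwrite("pics/c1.png",b)
cv2.imwrite("pics/c2.png",cv2.resize(a[105:265,150:380],None,fx=3.4,fy=3.4,interpolation=cv2.INTER_CUBIC))
```

```text
(no output)
```

View pics/c1.png

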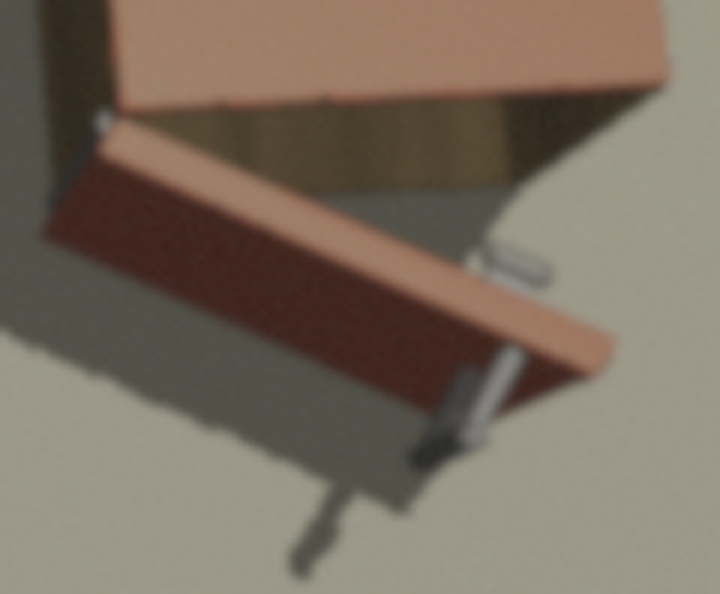

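View pics/c2.png

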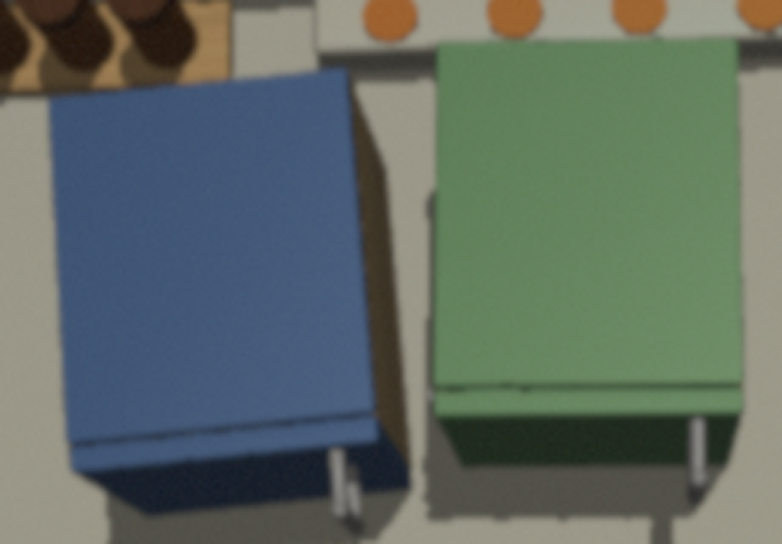

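```bash
cat > h.py <<'E'
import numpy as np
from rig import sense,eyes,ctrl
K=np.array([[570.0606883711001,0,325.55689143424735],[0,570.0606883711001,239.95990052020161],[0,0,1]])
R=np.array([[-0.02539307497969323,-0.9994649950172122,-0.02061347807430227],[-0.9838541096590581,0.028640102151026036,-0.176665886508293],[0.17716174149645847,0.015794565015310118,-0.9840550030694012]])
t=np.array([29.826067949918645,595.2551398944001,1124.7801527473216])
def bp(u,v,z,K=K,R=R,t=t):
    d=R.T@np.linalg.inv(K)@np.array([u,v,1.]);c=-R.T@t
    return c+d*(z-c[2])/d[2]
E
python3 - <<'E'
from h import *
c1=lambda x,y:(395+x/6,195+y/5.4)
c2=lambda x,y:(150+x/3.4,105+y/3.4)
np.set_printoptions(precision=1,suppress=True)
P={}
for n,p,z in [("c hinge out",c1(98,155),174),("c end out",c1(593,378),174),("c end in",c1(612,340),174),("c hinge in",c1(120,118),174),("c bar top",c1(470,435),173),
 ("c top FL",c1(120,108),180),("c top FR",c1(663,88),180),
 ("g topFL",c2(437,387),180),("g topFR",c2(741,384),180),("g BL",c2(437,42),180),("g BR",c2(738,40),180),("g door L",c2(437,415),174),("g door R",c2(741,412),174),("g bar top",c2(696,482),173),
 ("b topFL",c2(72,441),180),("b topFR",c2(375,412),180),("b door L",c2(74,470),174),("b door R",c2(378,440),174),("b bar top",c2(341,512),173)]:
    P[n]=bp(*p,z);print(n,P[n])
for a,b in[("c hinge out","c end out"),("c top FL","c top FR"),("g door L","g door R"),("g topFL","g topFR"),("b door L","b door R")]:
    d=P[b]-P[a];print(a,np.linalg.norm(d),"ang",np.arctan2(-d[0],-d[1]))
E
```

```text
c hinge out [ 600.1 -148.2  174. ]
c end out [ 518.7 -294.3  174. ]
c end in [ 531.5 -301.1  174. ]
c hinge in [ 612.9 -155.7  174. ]
c bar top [ 500.6 -256.   173. ]
c top FL [ 615.1 -155.   180. ]
c top FR [ 617.1 -321.8  180. ]
g topFL [615.4  97.8 180. ]
g topFR [612.1 -67.9 180. ]
g BL [814.5  95.7 180. ]
g BR [810.  -73.8 180. ]
g door L [601.1  98.6 174. ]
g door R [597.8 -67.7 174. ]
g bar top [560.  -41.8 173. ]
b topFL [591.3 297.5 180. ]
b topFR [602.5 131.8 180. ]
b door L [576.3 297.8 174. ]
b door R [588.1 131.1 174. ]
b bar top [549.  151.6 173. ]
c hinge out 167.25274597320472 ang 0.5081159378428223
c top FL 166.78705252556946 ang -0.01193143490030414
g door L 166.3076660425087 ang 0.019536516166413727
g topFL 165.7784948351977 ang 0.019821021311427548
b door L 167.18045179725308 ang -0.07077231588224067
```

```bash
cat >> h.py <<'E'
from scipy.spatial.transform import Rotation as Ro
np.set_printoptions(precision=3,suppress=True)
def rot(s): return Ro.from_quat(np.asarray(s["ee_rot"])[[1,2,3,0]])
def down(zdir):
    z=np.array([zdir[0],zdir[1],0.]);z/=np.linalg.norm(z);y=np.array([0,0,-1.]);return Ro.from_matrix(np.c_[np.cross(y,z),y,z])
def go(p,zdir):
    s=sense();r=rot(s);best=None
    for sg in(1,-1):
        w=(r.inv()*down(sg*np.array(zdir))).as_rotvec();
        if best is None or np.linalg.norm(w)<np.linalg.norm(best):best=w
        print(" w option",w)
    print("now",s["eef_pos"],"F",s["force"],"t",s["time_s"]);print("shift tool",r.inv().apply(np.array(p)-s["eef_pos"]),"turn",best)
dn=lambda f:(np.array([-np.sin(f),-np.cos(f),0]),np.array([-np.cos(f),np.sin(f),0]))
E
python3 - <<'E'
from h import *
print(rot(sense()).as_matrix())
H=np.array([614,-154.5,0])
for f in(.508,.01):
    d,n=dn(f)
    for off in (26,60): print(f,off,H+115*d+off*n)
d,n=dn(.508);go(H+115*d+60*n+[0,0,205],d)
E
```

```text
[[ 0.914 -0.001  0.406]
 [-0.406 -0.001  0.914]
 [-0.    -1.    -0.001]]
0.508 26 [ 535.344 -242.33     0.   ]
0.508 60 [ 505.637 -225.792    0.   ]
0.01 26 [ 586.851 -269.234    0.   ]
0.01 60 [ 552.853 -268.894    0.   ]
 w option [-0.    -3.051 -0.001]
 w option [ 0.001  0.09  -0.   ]
now [212.897 479.665 205.289] F [ 0.634 -0.259  0.361] t 0.15
shift tool [ 553.798    0.662 -525.997] turn [ 0.001  0.09  -0.   ]
```

```bash
python3 -m handwheel '[{"grip":0,"tx":27,"tz":-26},{"grip":0,"tx":27,"tz":-26},{"grip":0,"tx":27,"tz":-26},{"grip":0,"tx":27,"tz":-26},{"grip":0,"tx":27,"tz":-26},{"grip":0,"tx":27,"tz":-26},{"grip":0,"tx":27,"tz":-26},{"grip":0,"tx":27,"tz":-26},{"grip":0,"tx":27,"tz":-26},{"grip":0,"tx":27,"tz":-26}]' 40
python3 -m handwheel '[{"grip":0,"tx":27,"tz":-26},{"grip":0,"tx":27,"tz":-26},{"grip":0,"tx":27,"tz":-26},{"grip":0,"tx":27,"tz":-26},{"grip":0,"tx":27,"tz":-26},{"grip":0,"tx":27,"tz":-26},{"grip":0,"tx":20,"tz":-26,"wy":0.09},{"grip":0}]'
python3 - <<'E'
from h import *
H=np.array([614,-154.5,0])
d,n=dn(.508);go(H+115*d+60*n+[0,0,205],d);go(H+115*d+60*n+[0,0,125],d)
E
```

```text
w option [-0.    -3.051 -0.001]
 w option [ 0.001  0.09  -0.   ]
now [212.897 479.665 205.289] F [ 0.634 -0.259  0.361] t 0.15
shift tool [ 553.798    0.662 -525.997] turn [ 0.001  0.09  -0.   ]
 w option [-0.    -3.051 -0.001]
 w option [ 0.001  0.09  -0.   ]
now [212.897 479.665 205.289] F [ 0.634 -0.259  0.361] t 0.15
shift tool [ 553.815   80.662 -525.923] turn [ 0.001  0.09  -0.   ]invalid input
invalid input
```

```bash
python3 -m handwheel '[{"grip":0,"tx":27,"ty":0,"tz":-26,"wx":0,"wy":0,"wz":0},{"grip":0,"tx":27,"ty":0,"tz":-26,"wx":0,"wy":0,"wz":0},{"grip":0,"tx":27,"ty":0,"tz":-26,"wx":0,"wy":0,"wz":0},{"grip":0,"tx":27,"ty":0,"tz":-26,"wx":0,"wy":0,"wz":0},{"grip":0,"tx":27,"ty":0,"tz":-26,"wx":0,"wy":0,"wz":0},{"grip":0,"tx":27,"ty":0,"tz":-26,"wx":0,"wy":0,"wz":0},{"grip":0,"tx":27,"ty":0,"tz":-26,"wx":0,"wy":0,"wz":0},{"grip":0,"tx":27,"ty":0,"tz":-26,"wx":0,"wy":0,"wz":0},{"grip":0,"tx":27,"ty":0,"tz":-26,"wx":0,"wy":0,"wz":0},{"grip":0,"tx":27,"ty":0,"tz":-26,"wx":0,"wy":0,"wz":0}]' 40
```

```text
time_s: 0.98
eef_pos: [354.5, 130.9, 205.8]
ee_rot: [0.692, -0.692, 0.146, -0.147]
force: [0.2, 0.2, 0.5]
grip_width: -0.001
```

```bash
python3 -m handwheel '[{"grip":0,"tx":27,"ty":0,"tz":-26,"wx":0,"wy":0,"wz":0},{"grip":0,"tx":27,"ty":0,"tz":-26,"wx":0,"wy":0,"wz":0},{"grip":0,"tx":27,"ty":0,"tz":-26,"wx":0,"wy":0,"wz":0},{"grip":0,"tx":27,"ty":0,"tz":-26,"wx":0,"wy":0,"wz":0},{"grip":0,"tx":27,"ty":0,"tz":-26,"wx":0,"wy":0,"wz":0},{"grip":0,"tx":27,"ty":0,"tz":-26,"wx":0,"wy":0,"wz":0},{"grip":0,"tx":27,"ty":0,"tz":-26,"wx":0,"wy":0,"wz":0},{"grip":0,"tx":15,"ty":0,"tz":-26,"wx":0,"wy":0.09,"wz":0},{"grip":0,"tx":0,"ty":0,"tz":-20,"wx":0,"wy":0,"wz":0},{"grip":0,"tx":0,"ty":0,"tz":0,"wx":0,"wy":0,"wz":0}]'
python3 - <<'E'
from h import *
H=np.array([614,-154.5,0])
d,n=dn(.508);go(H+115*d+60*n+[0,0,205],d);go(H+115*d+60*n+[0,0,125],d)
E
```

```text
time_s: 1.82
eef_pos: [445.8, -160.4, 205.1]
ee_rot: [-0.684, 0.684, -0.179, 0.178]
force: [0.6, 1.4, -0.6]
grip_width: 0.003
 w option [0.002 3.138 0.001]
 w option [ 0.001 -0.003 -0.001]
now [ 445.754 -160.433  205.076] F [ 0.629  1.399 -0.613] t 1.8167
shift tool [ 84.206  -0.011 -27.699] turn [ 0.001 -0.003 -0.001]
 w option [0.002 3.138 0.001]
 w option [ 0.001 -0.003 -0.001]
now [ 445.754 -160.433  205.076] F [ 0.629  1.399 -0.613] t 1.8167
shift tool [ 84.305  79.989 -27.647] turn [ 0.001 -0.003 -0.001]
```

```bash
python3 -m handwheel '[{"grip":0,"tx":28,"ty":0,"tz":-14,"wx":0,"wy":0,"wz":0},{"grip":0,"tx":28,"ty":20,"tz":-14,"wx":0,"wy":0,"wz":0},{"grip":0,"tx":28,"ty":30,"tz":0,"wx":0,"wy":0,"wz":0},{"grip":0,"tx":0,"ty":30,"tz":0,"wx":0,"wy":0,"wz":0},{"grip":0,"tx":0,"ty":0,"tz":0,"wx":0,"wy":0,"wz":0}]'
python3 - <<'E'
from h import *
import cv2
c=eyes.capture("top");a=c["pixels"][:,:,::-1]
b=cv2.resize(a[190:330,370:530],None,fx=4.5,fy=4,interpolation=cv2.INTER_CUBIC);cv2.imwrite("pics/c3.png",b)
cv2.imwrite("pics/s3.png",eyes.capture("scene")["pixels"][:,:,::-1])
E
```

```text
time_s: 2.23
eef_pos: [504.5, -221.1, 119.8]
ee_rot: [0.686, -0.683, 0.181, -0.174]
force: [-0.8, 0.1, -0.6]
grip_width: -0.0
```

View pics/c3.png

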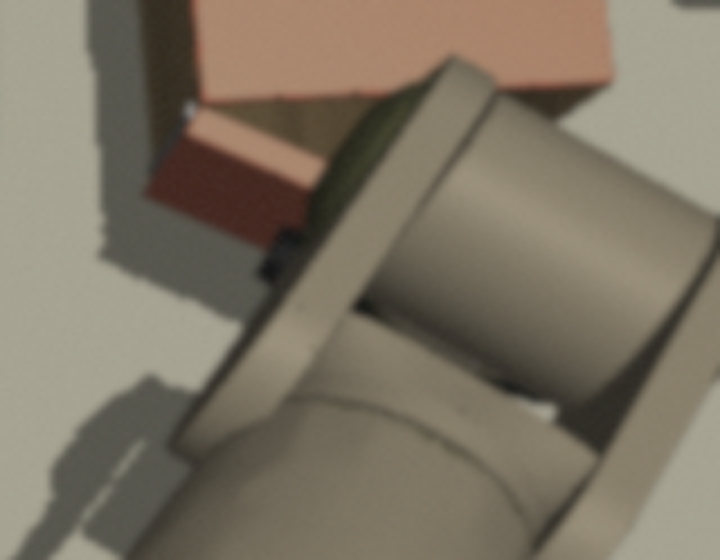

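View pics/s3.png

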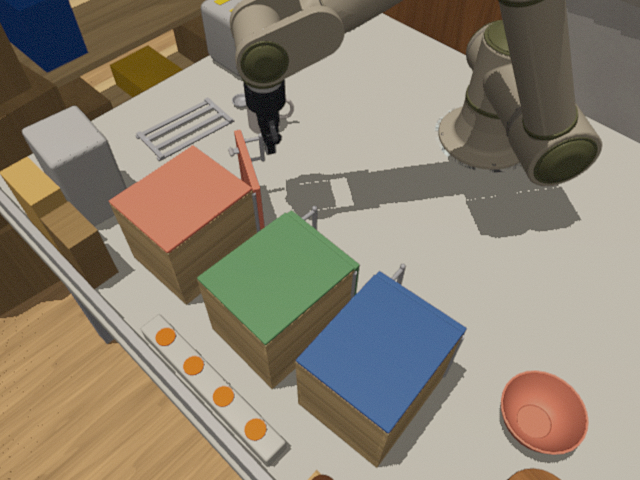

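```bash
python3 -m handwheel '[{"grip":0,"tx":12,"ty":0,"tz":0,"wx":0,"wy":0,"wz":0},{"grip":0,"tx":12,"ty":0,"tz":0,"wx":0,"wy":0,"wz":0},{"grip":0,"tx":4,"ty":0,"tz":0,"wx":0,"wy":0,"wz":0},{"grip":0,"tx":3,"ty":0,"tz":0,"wx":0,"wy":0,"wz":0},{"grip":0,"tx":3,"ty":0,"tz":0,"wx":0,"wy":0,"wz":0}]'
python3 - <<'E'
from h import *
H=np.array([614,-154.5,0])
d,n=dn(.508);go(H+115*d+26*n+[0,0,125],d);s=sense();p=s["eef_pos"]-H;print(p@d,p@n)
E
```

```text
time_s: 2.75
eef_pos: [536.4, -239.4, 127.1]
ee_rot: [-0.684, 0.685, -0.177, 0.178]
force: [0.3, 0.5, 0.9]
grip_width: 0.002
 w option [ 0.002 -3.141 -0.   ]
 w option [0.    0.001 0.002]
now [ 536.353 -239.358  127.065] F [0.275 0.455 0.871] t 2.75
shift tool [ 0.558  2.066 -3.088] turn [0.    0.001 0.002]
111.91196175376098 26.563593090968826
```

```bash
python3 -m handwheel '[{"grip":0,"tx":6,"ty":0,"tz":-1.5,"wx":0,"wy":-0.05,"wz":0},{"grip":0,"tx":6,"ty":0,"tz":-1.5,"wx":0,"wy":-0.05,"wz":0},{"grip":0,"tx":6,"ty":0,"tz":-1.5,"wx":0,"wy":-0.05,"wz":0},{"grip":0,"tx":6,"ty":0,"tz":-1.5,"wx":0,"wy":-0.05,"wz":0},{"grip":0,"tx":6,"ty":0,"tz":-1.5,"wx":0,"wy":-0.05,"wz":0},{"grip":0,"tx":6,"ty":0,"tz":-1.5,"wx":0,"wy":-0.05,"wz":0}]'
python3 - <<'E'
from h import *
H=np.array([614,-154.5,0])
d,n=dn(.208);s=sense();p=s["eef_pos"]-H;print(p@d,p@n,s["force"])
z=rot(s).as_matrix()[:,2];print(np.arctan2(z[0],z[1]))
import cv2
cv2.imwrite("pics/s4.png",eyes.capture("scene")["pixels"][80:280,100:400,::-1].repeat(2,0).repeat(2,1))
E
```

```text
time_s: 3.25
eef_pos: [566.0, -261.1, 126.4]
ee_rot: [0.703, -0.703, 0.072, -0.072]
force: [-1.4, 0.9, -0.0]
grip_width: -0.002
114.17543376026158 24.924896318957224 [-1.376  0.911 -0.016]
0.20519682542119724
```

View pics/s4.png

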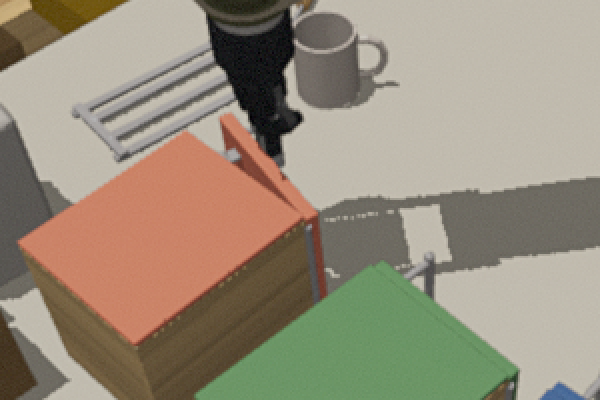

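```bash
python3 -m handwheel '[{"grip":0,"tx":5,"ty":0,"tz":-1,"wx":0,"wy":-0.04,"wz":0},{"grip":0,"tx":5,"ty":0,"tz":-1,"wx":0,"wy":-0.04,"wz":0},{"grip":0,"tx":5,"ty":0,"tz":-1,"wx":0,"wy":-0.04,"wz":0},{"grip":0,"tx":3,"ty":0,"tz":-0.5,"wx":0,"wy":-0.03,"wz":0}]'
python3 -m handwheel '[{"grip":0,"tx":2,"ty":0,"tz":-0.5,"wx":0,"wy":-0.02,"wz":0},{"grip":0,"tx":2,"ty":0,"tz":-0.5,"wx":0,"wy":-0.02,"wz":0}]'
python3 - <<'E'
from h import *
H=np.array([614,-154.5,0])
s=sense()
z=rot(s).as_matrix()[:,2];f=np.arctan2(z[0],z[1]);d,n=dn(f);p=s["eef_pos"]-H;print(f,p@d,p@n,s["force"])
E
```

```text
time_s: 3.63
eef_pos: [582.2, -267.1, 126.1]
ee_rot: [0.707, -0.707, 0.021, -0.019]
force: [-6.4, 0.8, 2.4]
grip_width: -0.002
time_s: 3.8
eef_pos: [586.2, -268.2, 126.1]
ee_rot: [0.707, -0.707, 0.007, -0.006]
force: [-3.9, 1.2, 0.6]
grip_width: -0.005
0.017810607675847103 114.18282788473964 25.752997535272215 [-3.946  1.153  0.588]
```

```bash
python3 -m handwheel '[{"grip":0,"tx":2,"ty":0,"tz":0,"wx":0,"wy":-0.02,"wz":0},{"grip":0,"tx":1,"ty":0,"tz":0,"wx":0,"wy":-0.01,"wz":0}]'
python3 -m handwheel '[{"grip":0,"tx":1,"ty":0,"tz":0,"wx":0,"wy":0,"wz":0},{"grip":0,"tx":0.5,"ty":0,"tz":0,"wx":0,"wy":0,"wz":0}]'
```

```text
time_s: 3.97
eef_pos: [590.2, -268.8, 126.1]
ee_rot: [-0.707, 0.707, 0.005, -0.004]
force: [0.1, -0.2, -0.1]
grip_width: 0.002
time_s: 4.13
eef_pos: [590.3, -268.8, 126.1]
ee_rot: [0.707, -0.707, -0.003, 0.005]
force: [-13.9, 0.3, 6.0]
grip_width: 0.002
```

```bash
python3 -m handwheel '[{"grip":0,"tx":-15,"ty":0,"tz":0,"wx":0,"wy":0,"wz":0},{"grip":0,"tx":-25,"ty":0,"tz":0,"wx":0,"wy":0,"wz":0},{"grip":0,"tx":-35,"ty":0,"tz":0,"wx":0,"wy":0,"wz":0},{"grip":0,"tx":-35,"ty":-20,"tz":0,"wx":0,"wy":0,"wz":0},{"grip":85,"tx":0,"ty":-35,"tz":25,"wx":0,"wy":0,"wz":0},{"grip":85,"tx":0,"ty":-35,"tz":30,"wx":0,"wy":0,"wz":0},{"grip":85,"tx":0,"ty":0,"tz":35,"wx":0,"wy":0,"wz":0},{"grip":85,"tx":0,"ty":0,"tz":35,"wx":0,"wy":0,"wz":0},{"grip":85,"tx":0,"ty":0,"tz":35,"wx":0,"wy":0,"wz":0},{"grip":85,"tx":0,"ty":0,"tz":35,"wx":0,"wy":0,"wz":0}]'
python3 -m handwheel '[{"grip":85,"tx":0,"ty":0,"tz":20,"wx":0,"wy":0,"wz":0},{"grip":85,"tx":0,"ty":0,"tz":0,"wx":0,"wy":0,"wz":0}]'
python3 - <<'E'
from h import *
import cv2
d,n=dn(.0195)
go([562,-42,215],d)
a=eyes.capture("top")["pixels"][:,:,::-1]
cv2.imwrite("pics/t5.png",a)
cv2.imwrite("pics/s5.png",eyes.capture("scene")["pixels"][80:330,100:420,::-1].repeat(2,0).repeat(2,1))
E
```

```text
time_s: 4.97
eef_pos: [479.2, -77.0, 211.8]
ee_rot: [-0.707, 0.707, 0.005, -0.003]
force: [-0.1, -0.3, -0.2]
grip_width: 0.844
time_s: 5.13
eef_pos: [479.1, -55.3, 211.9]
ee_rot: [0.707, -0.707, -0.006, 0.005]
force: [-0.0, -0.0, 0.4]
grip_width: 0.998
 w option [ 0.002 -3.107  0.001]
 w option [-0.001  0.035  0.002]
now [479.081 -55.253 211.876] F [-0.    -0.015  0.406] t 5.1333
shift tool [83.12  -2.985 11.964] turn [-0.001  0.035  0.002]
```

View pics/t5.png

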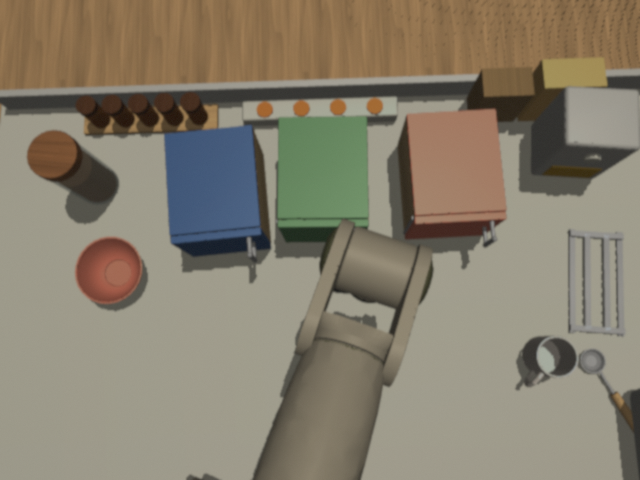

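View pics/s5.png

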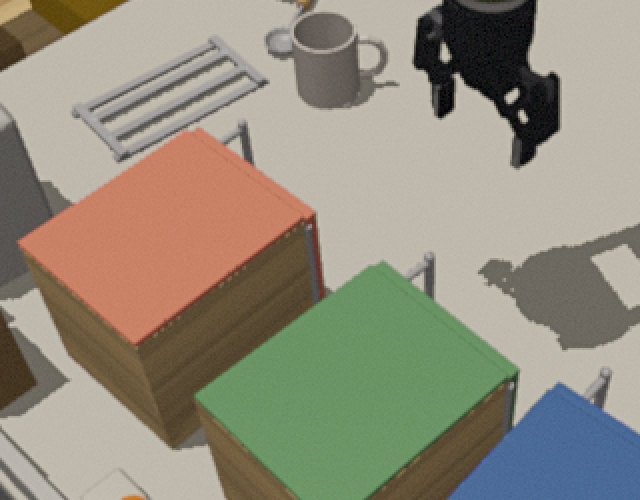

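The coral door is flush shut (top view: its front edge lies parallel to the cupboard at about 413–503, 213). The green bar top is at about (430,258) in the scene crop.

```bash
python3 - <<'E'
from h import *
c=eyes.capture("scene");print(bp(100+430/2,80+258/2,173,c["mtx"],c["R"],c["t"]))
E
python3 -m handwheel '[{"grip":85,"tx":28,"ty":0,"tz":4,"wx":0,"wy":0.035,"wz":0},{"grip":85,"tx":28,"ty":0,"tz":4,"wx":0,"wy":0,"wz":0},{"grip":85,"tx":27,"ty":0,"tz":5,"wx":0,"wy":0,"wz":0},{"grip":85,"tx":0,"ty":25,"tz":0,"wx":0,"wy":0,"wz":0},{"grip":85,"tx":0,"ty":25,"tz":0,"wx":0,"wy":0,"wz":0},{"grip":85,"tx":0,"ty":28,"tz":0,"wx":0,"wy":0,"wz":0},{"grip":85,"tx":0,"ty":0,"tz":0,"wx":0,"wy":0,"wz":0}]'
python3 - <<'E'
from h import *
import cv2
d,n=dn(.0195)
go([562,-42,132],d)
cv2.imwrite("pics/w6.png",eyes.capture("wrist")["pixels"][:,:,::-1])
cv2.imwrite("pics/s6.png",eyes.capture("scene")["pixels"][80:330,100:420,::-1].repeat(2,0).repeat(2,1))
E
```

```text
[564.33  -37.483 173.   ]
time_s: 5.87
eef_pos: [559.9, -47.3, 128.1]
ee_rot: [0.708, -0.706, 0.012, -0.006]
force: [-1.5, -0.5, -0.5]
grip_width: 0.998
 w option [ 0.014  3.136 -0.004]
 w option [-0.002 -0.005 -0.009]
now [559.935 -47.272 128.091] F [-1.484 -0.523 -0.529] t 5.8667
shift tool [ 1.9   -3.913  5.33 ] turn [-0.002 -0.005 -0.009]
```

View pics/w6.png

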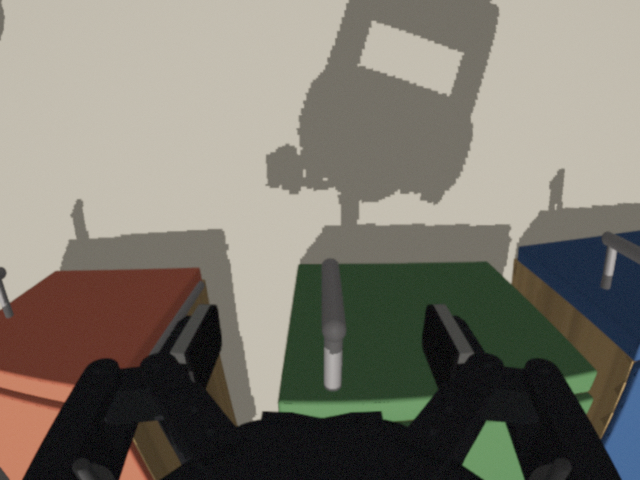

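View pics/s6.png

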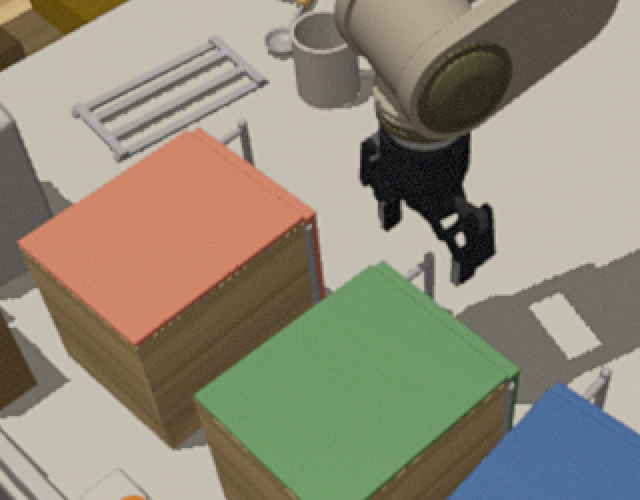

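```bash
python3 -m handwheel '[{"grip":85,"tx":2,"ty":-3,"tz":4,"wx":0,"wy":0,"wz":0},{"grip":0,"tx":0,"ty":0,"tz":0,"wx":0,"wy":0,"wz":0},{"grip":0,"tx":0,"ty":0,"tz":0,"wx":0,"wy":0,"wz":0},{"grip":0,"tx":0,"ty":0,"tz":0,"wx":0,"wy":0,"wz":0},{"grip":0,"tx":0,"ty":0,"tz":0,"wx":0,"wy":0,"wz":0},{"grip":0,"tx":0,"ty":0,"tz":0,"wx":0,"wy":0,"wz":0},{"grip":0,"tx":0,"ty":0,"tz":0,"wx":0,"wy":0,"wz":0},{"grip":0,"tx":0,"ty":0,"tz":0,"wx":0,"wy":0,"wz":0}]' 50
python3 - <<'E'
from h import *
import cv2
s=sense();print(s["force"],s["grip_width"])
d,n=dn(.0195)
go([562,-42,132],d)
cv2.imwrite("pics/w7.png",eyes.capture("wrist")["pixels"][:,:,::-1])
E
```

```text
time_s: 6.63
eef_pos: [564.4, -42.6, 136.5]
ee_rot: [0.707, -0.707, 0.008, -0.008]
force: [-0.9, 1.6, 1.8]
grip_width: 0.074
[-0.863  1.633  1.821] 0.07355518072205508
 w option [-0.     3.138 -0.   ]
 w option [-0.    -0.003  0.   ]
now [564.425 -42.568 136.458] F [-0.863  1.633  1.821] t 6.6333
shift tool [-2.438  4.458  0.512] turn [-0.    -0.003  0.   ]
```

View pics/w7.png

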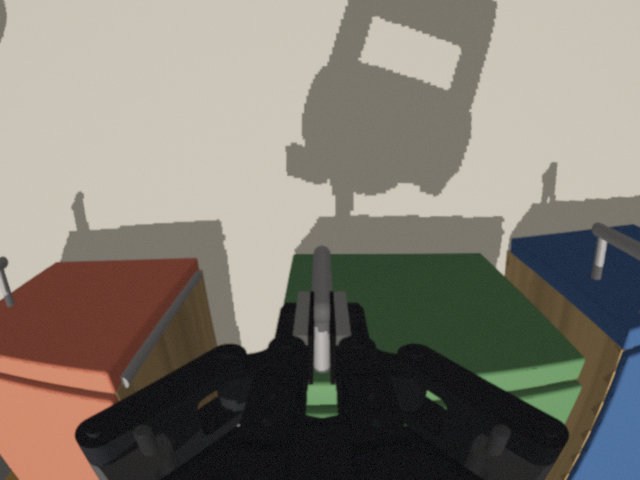

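```bash
python3 -m handwheel '[{"grip":0,"tx":-4.3,"ty":0,"tz":1.6,"wx":0,"wy":0.03,"wz":0},{"grip":0,"tx":-4.3,"ty":0,"tz":1.6,"wx":0,"wy":0.03,"wz":0},{"grip":0,"tx":-4.3,"ty":0,"tz":1.6,"wx":0,"wy":0.03,"wz":0},{"grip":0,"tx":-4.3,"ty":0,"tz":1.6,"wx":0,"wy":0.03,"wz":0},{"grip":0,"tx":-4.3,"ty":0,"tz":1.6,"wx":0,"wy":0.03,"wz":0},{"grip":0,"tx":-4.3,"ty":0,"tz":1.6,"wx":0,"wy":0.03,"wz":0}]'
python3 - <<'E'
from h import *
import cv2
cv2.imwrite("pics/w8.png",eyes.capture("wrist")["pixels"][:,:,::-1])
E
```

```text
time_s: 7.18
eef_pos: [539.5, -31.2, 136.5]
ee_rot: [-0.703, 0.704, -0.072, 0.072]
force: [-0.8, -2.9, 3.3]
grip_width: 0.075
```

View pics/w8.png

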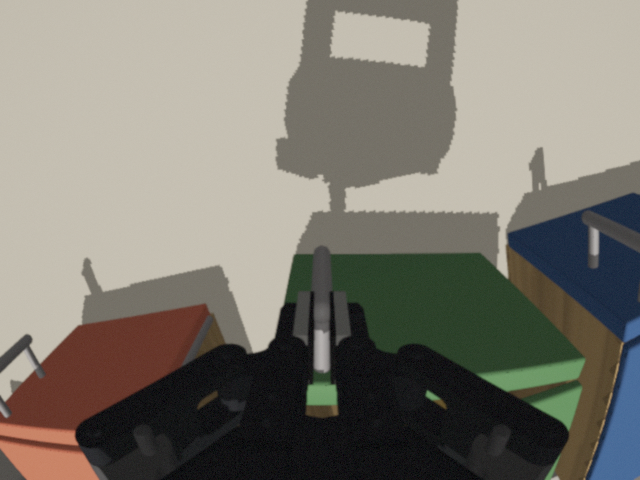

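```bash
python3 -m handwheel '[{"grip":0,"tx":-8.6,"ty":0,"tz":3.26,"wx":0,"wy":0.06,"wz":0},{"grip":0,"tx":-8.6,"ty":0,"tz":3.26,"wx":0,"wy":0.06,"wz":0},{"grip":0,"tx":-8.6,"ty":0,"tz":3.26,"wx":0,"wy":0.06,"wz":0},{"grip":0,"tx":-8.6,"ty":0,"tz":3.26,"wx":0,"wy":0.06,"wz":0},{"grip":0,"tx":-8.6,"ty":0,"tz":3.26,"wx":0,"wy":0.06,"wz":0},{"grip":0,"tx":-8.6,"ty":0,"tz":3.26,"wx":0,"wy":0.06,"wz":0},{"grip":0,"tx":-8.6,"ty":0,"tz":3.26,"wx":0,"wy":0.06,"wz":0}]'
```

```text
time_s: 7.82
eef_pos: [491.5, 11.9, 136.4]
ee_rot: [-0.672, 0.674, -0.218, 0.217]
force: [-6.4, -5.1, 6.3]
grip_width: 0.069
```

```bash
python3 -m handwheel '[{"grip":0,"tx":-8.6,"ty":0,"tz":3.26,"wx":0,"wy":0.06,"wz":0},{"grip":0,"tx":-8.6,"ty":0,"tz":3.26,"wx":0,"wy":0.06,"wz":0},{"grip":0,"tx":-8.6,"ty":0,"tz":3.26,"wx":0,"wy":0.06,"wz":0},{"grip":0,"tx":-8.6,"ty":0,"tz":3.26,"wx":0,"wy":0.06,"wz":0},{"grip":0,"tx":-8.6,"ty":0,"tz":3.26,"wx":0,"wy":0.06,"wz":0},{"grip":0,"tx":-8.6,"ty":0,"tz":3.26,"wx":0,"wy":0.06,"wz":0},{"grip":0,"tx":-8.6,"ty":0,"tz":3.26,"wx":0,"wy":0.06,"wz":0},{"grip":0,"tx":0,"ty":0,"tz":0,"wx":0,"wy":0,"wz":0},{"grip":0,"tx":0,"ty":0,"tz":0,"wx":0,"wy":0,"wz":0}]'
python3 - <<'E'
from h import *
import cv2
cv2.imwrite("pics/w9.png",eyes.capture("wrist")["pixels"][:,:,::-1])
E
```

```text
time_s: 8.57
eef_pos: [465.4, 71.7, 136.4]
ee_rot: [-0.612, 0.615, -0.353, 0.35]
force: [-12.9, -2.5, 10.2]
grip_width: 0.077
```

View pics/w9.png

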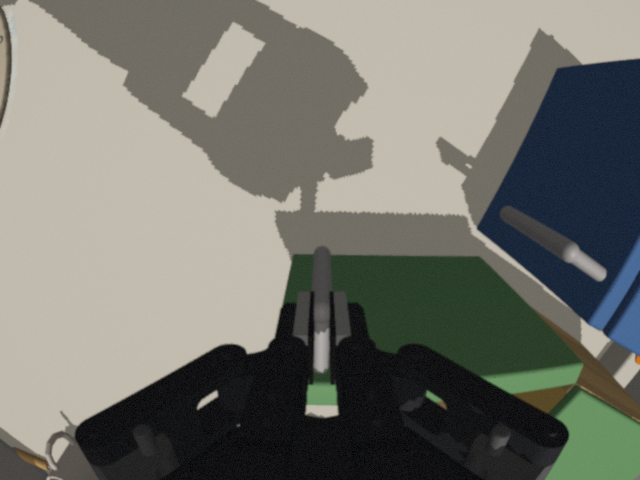

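```bash
python3 -m handwheel '[{"grip":60,"tx":0,"ty":0,"tz":0,"wx":0,"wy":0,"wz":0},{"grip":70,"tx":0,"ty":0,"tz":0,"wx":0,"wy":0,"wz":0},{"grip":70,"tx":0,"ty":0,"tz":0,"wx":0,"wy":0,"wz":0},{"grip":70,"tx":0,"ty":0,"tz":0,"wx":0,"wy":0,"wz":0},{"grip":70,"tx":0,"ty":0,"tz":0,"wx":0,"wy":0,"wz":0},{"grip":70,"tx":0,"ty":0,"tz":0,"wx":0,"wy":0,"wz":0}]'
python3 -m handwheel '[{"grip":70,"tx":0,"ty":-20,"tz":0,"wx":0,"wy":0,"wz":0},{"grip":70,"tx":0,"ty":-30,"tz":0,"wx":0,"wy":0,"wz":0},{"grip":70,"tx":0,"ty":-30,"tz":0,"wx":0,"wy":0,"wz":0},{"grip":70,"tx":-30,"ty":-10,"tz":0,"wx":0,"wy":0,"wz":0},{"grip":70,"tx":-35,"ty":0,"tz":0,"wx":0,"wy":0,"wz":0},{"grip":70,"tx":-30,"ty":0,"tz":0,"wx":0,"wy":0,"wz":0},{"grip":70,"tx":0,"ty":0,"tz":0,"wx":0,"wy":0,"wz":0}]'
python3 - <<'E'
from h import *
import cv2
cv2.imwrite("pics/t10.png",eyes.capture("top")["pixels"][:,:,::-1])
cv2.imwrite("pics/s10.png",eyes.capture("scene")["pixels"][:,:,::-1])
E
```

```text
time_s: 9.12
eef_pos: [467.6, 71.4, 136.2]
ee_rot: [0.613, -0.613, 0.352, -0.352]
force: [-0.2, 0.6, -0.3]
grip_width: 0.818
time_s: 9.7
eef_pos: [417.5, 156.7, 226.7]
ee_rot: [0.614, -0.613, 0.351, -0.351]
force: [0.6, -1.5, 0.4]
grip_width: 0.823
```

View pics/t10.png

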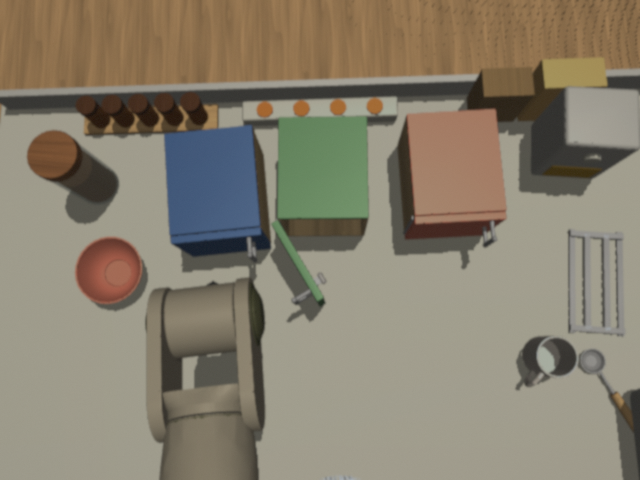

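View pics/s10.png

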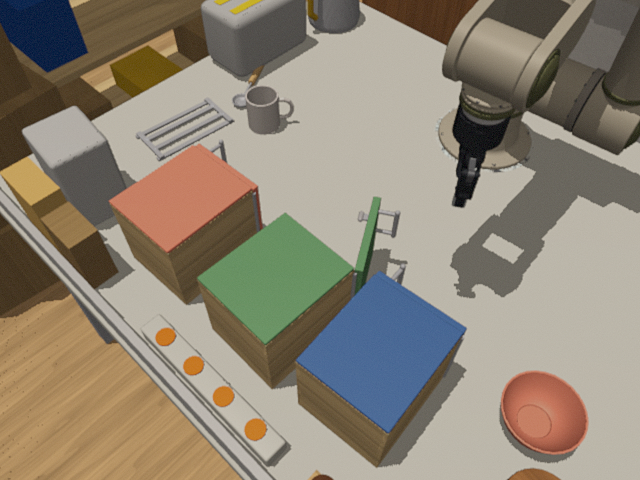

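The green door stands at about 59° (its top edge runs from (275,222) to (322,300)). The coral and blue doors are flush with their cupboards, and the gripper is clear of everything.

Run:
```python
from rig import ctrl
ctrl.finish_job()
```

```text
the job is handed in; nothing more can be done
```

The coral door is shut, the green door is open to about 59°, and the blue door stayed shut. I handed the job in at about 10 s of the 54 s allowed.

- **Coral:** I pushed it with closed fingers on its outer face. The push force fell from about 5 N to 0 as the roller snapped it in, and a light press then met a firm stop at about 14 N. In the last top and scene views it looks flush.
- **Green:** I then gripped its bar, swung it past its catch, let go and backed away.
- **Last checks:** In the last pictures the green door is still open after release, and the blue door is flush. The robot is touching nothing, and the force reading was about 1.5 N, close to its usual noise. The highest wrist reading between moves was about 17 N.
- **Disagreements:** The top and scene cameras differed by about 4 mm on where the green bar was. When gripping the 10 mm bar, the gripper reported about 6 mm. Neither mattered, since the wrist picture showed the bar between the pads. My first two move calls were refused because the rows lacked some fields, and nothing moved.

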